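# Refit the volume knob on a desktop audio controller and hold it pressed

### The job

The aluminium volume knob has come off the desktop audio controller and is lying on top of the mini PC: pick it up, turn it so that the flat in its bore (under the black pointer line) matches the flat on the controller's bare brass shaft, and slide it fully home on the shaft without forcing it. Then push the knob down so that the shaft's push-switch is fully in, and keep it pressed to wake the controller from standby: the program finishes with the gripper still gripping the knob or pressing on it and the switch held down. Leave everything else on the desk where it is.

Things in the scene. Friction and masses are not known exactly. Their poses are not given: they have to be found in the camera images.
- knob: Round aluminium volume knob, loose (about 90 g), upright on the mini PC's lid. 28 mm high: upper 14 mm an aluminium cylinder of 44 mm diameter, lower 14 mm a black insert of 40 mm diameter. A black pointer line runs over its top from near the centre to the rim and down the cap's side. Origin: centre of its underside; z up; x along the pointer line.
- bore_end (a point): Centre of the inner end of the knob's blind D-bore, 14 mm above the knob's underside, axes as the knob's. The bore opens in the middle of the underside: 11.5 mm diameter, its flat on the +x side (under the pointer line) 2.6 mm from the axis, the mouth countersunk over 2.5 mm to 16 mm diameter.
- controller: Desktop audio controller, fixed: dark grey metal case 140 mm (x) by 170 mm (y), 45 mm high, four keys on top 54 mm from the centre on the -x side, a row of unlit level lamps at +x. Origin: centre of its underside. The bare shaft stands on its top amid a round black dial plate, 8 mm from the case's centre towards +x. It is damaged by more than 40 N from the knob.
- shaft_tip (a point): Centre of the tip of the controller's upright brass D-shaft: 20 mm out of the case's top (tip 65 mm above the desk), 10 mm diameter, one flat 2 mm from its axis, last 2.5 mm tapered to 7 mm. x points straight out of the flat, z up. The knob goes on only with its x (pointer line) along this x, within about 8 degrees. The shaft turns against 0.03 N m of friction.
- push (a joint): How far the shaft is pushed down into the controller against its spring, m: 0 free, 0.004 fully in at its stop. It starts to move at 4 N, is fully in at 8 N and springs back when let go. With the knob fully home its underside is 6 mm above the case, 2 mm when also pressed in.
- mini_pc: Mini PC, loose, 0.75 kg: grey case 117 mm (x) by 112 mm (y) with a flat glossy black lid, its top 49 mm above the desk. Origin: centre of its underside; front (ports) to -x. The knob stands on its lid. Not to be shifted.
- drives: Two silver external drives stacked and strapped together, 100 by 56 by 21 mm, lying between the controller and the mini PC. Bystander.
- screwdriver: Small screwdriver lying at the back beside the mug. Bystander.
- mug: Blue mug, 80 mm diameter, 92 mm high, beyond the controller and mini PC. Bystander.
- mouse: Dark computer mouse, 105 by 60 by 30 mm, on the robot's right. Bystander.
- earbud_case: White earbud case, 48 by 62 by 26 mm, on the robot's left. Bystander.
- phone: Black phone lying flat, 150 by 73 by 9 mm, at the back. Bystander.
- screw_dish: Steel dish, 68 mm diameter, 18 mm high, with a few screws, in front of the drives. Bystander.
Things that resemble listed ones, but are neither listed nor needed, are in the scene too. Of the things like the knob, leave any that is green; of the rest the smaller one is meant. What is shaped like the controller but purple is not meant.

How it is judged (in metres and radians):
On the way, in this order (a step that is already met when the one before it is completed fails the run):
1. the knob is lifted off the mini PC in the gripper (height (world z) of knob above 0.07 m and contact force between the fingers and knob above 2 N), for 0.2 s.
2. the knob is fully home on the shaft, flat to flat (z of bore_end in the frame of shaft_tip below 0.0025 m and horizontal distance between bore_end and shaft_tip below 0.003 m and angle between the x axis of knob and the x axis of shaft_tip, either way round below 0.22 rad and angle between knob's own z axis and vertical below 0.12 rad), for 0.1 s.
At the end, for the whole second after the job is handed in: The knob is fully home (bore end within 2.5 mm of the shaft tip in height, 3 mm sideways; flats within 0.22 rad; upright within 0.12 rad), the switch is held in 3 mm or more of its 4, fingers on the knob with over 3 N, knob still, the other loose things within 30 mm of their start (all of step 2 and value of joint push above 0.003 m and contact force between the fingers and knob above 3 N and linear speed of knob below 0.02 m/s and distance of each of mini_pc, drives, screwdriver, mug, mouse, earbud_case, phone, screw_dish from where it was at the start of the episode below 0.03 m); the arm keeps its last pose, push and grip.
It fails at once if a bystander (mini PC, drives, screwdriver, mug, mouse, earbud case, phone, dish) is shifted by more than 30 mm (distance of any of mini_pc, drives, screwdriver, mug, mouse, earbud_case, phone, screw_dish from where it was at the start of the episode above 0.03 m).
It fails at once if the knob is forced onto the controller with more than 40 N (contact force between knob and controller above 40 N).
It also fails if it takes over 38 s, if anything falls off the work surface, if the arm or the gripper's body presses on something with over 40 N, if the wrist force passes 120 N, or if a joint passes its speed limit or range.

### The arm

A 6-joint arm with a two-finger parallel gripper is mounted at the origin on the work surface. World frame = base frame: x ahead of the robot, y to its left, z up, the work surface at z = 0. Lengths are in mm, angles in rad, forces in N, time in s.
With the tool pointing down it reaches from about 325 to 775 mm from the base axis. Payload 9.3 kg.
Tool frame: the origin (TCP) lies midway between the tips of the shut fingers; the grasp point (between the pads) lies 19 mm behind it; z points along the fingers, y is the line along which they close (so a half turn about z gives the same grasp; the last joint's range is limited). The gripper opens to 85 mm and grips with 20 to 120 N. Pads are 22 mm wide; open, the fingers measure 114 mm over their backs; the gripper's body (76 mm by 85 mm) begins 54 mm behind the grasp point. The pads swing forward as they close: fully open they stand 13 mm farther back than shut.
Start: joints at [1.089, 0.259, 0.021, 1.334, 0, 1.418], TCP at [177.6, 520.533, 192.879] pointing down, gripper open.
Joint ranges: [-3.04, 3.04], [-0.91, 1.82], [-1.04, 1.36], [-1.92, 1.95], [-1.52, 1.45], [-3.14, 3.14]. Speed limits (rad/s): [2.22, 2.22, 2.79, 3.14, 3.14, 3.14].

### API

Orientations are given as a 3x3 rotation matrix whose columns are the frame's x, y, z axes.
In Python, from cell import monitor, read_camera, camera_model, bot gives the robot as it stands.
- The arm moves only by the shell command python3 -m jog 'ROWS' [FORCE]. ROWS is text: rows parted by semicolons, each of 5 numbers parted by spaces: the shift along the tool's x, y, z in mm, then the turn about the tool's z in rad, then the finger opening in mm, from 0 to 85.4. A call has 1 to 12 rows; each row is the pose to reach, as a shift and turn from the pose commanded when the call began, along the tool's axes at that moment; what a row does not reach only later rows make up. A row lasts 1/10 s, in which the tool goes at most 50 mm and 8.59 degrees, less where a joint would pass 70% of its speed; a pose out of reach is approached as far as the arm can. A call with a gripper value outside its range is refused whole. The fingers move at their own pace and stop on an object; FORCE is the grip in N (left out, the last holds). Time passes only in rows, so rows that repeat a pose let the fingers close. It gives the time, the measured TCP pose, the force, the opening and the grip force at its end, in the units of the state.
- monitor.read_state(): the state, without advancing time (a new reading comes with each control period).
- read_camera(name): name is "scene" or "side" or "wrist"; returns (picture, depth): 420x560x3 uint8, red, green, blue; 420x560 float32, mm along the optical axis (not along the pixel's ray), 0 where there is no reading.
- camera_model(name): a dict with "fx", "fy", "cx", "cy" (pixels), "extrinsics" (4x4, takes a point from camera to world coordinates). Camera axes: x right, y down, z forward; pixel columns grow to the right and rows downward; lengths in mm; the calibration is good to about 2 mm. A picture is of the moment at which its call begins: read the wrist's pose just before it. camera_model takes no time and is no camera call; for the wrist camera it gives the pose at the moment of the call.
- bot.close_job(): hands the job in; it is judged then, once.
The state is a dict: "clock": time; "joints": joint angles; "joint_vel": joint speeds; "joint_efforts": joint torques, N m; "tcp_pos": TCP position; "orientation": TCP orientation; "contact_force": force on the tool from outside, world axes, zero at the start; "ft_torque": the same for the moment, N m; "grip_width": finger opening in mm; "grip_force": force on a finger pad.
Only numpy, scipy, OpenCV 4.12 (cv2) and the standard library are available. Lean on these libraries where they do the work, as an engineer would, in place of code of your own. Each camera call takes 0.05 s, during which the arm holds its last target. There are 200 camera calls.

## Working session

There is one attempt and no reset: what is moved stays moved. The work goes in short steps, Python scripts to look and compute and a shell command to move; the robot and the scene stay as the last step left them, time stands still between calls to the robot, and variables do not carry over. Pictures are saved under pics/ and viewed, at most 10 in all, crops included, and the job is handed in when it is done.

```bash
mkdir -p pics; ls
python3 - <<'E'
from cell import monitor, read_camera, camera_model, bot
import numpy as np, cv2
s=monitor.read_state(); print(s)
for n in ("scene","side","wrist"):
    m=camera_model(n); p,d=read_camera(n)
    cv2.imwrite(f"pics/{n}0.png",p[:,:,::-1]); np.savez(f"{n}0.npz",p=p,d=d,E=m["extrinsics"],K=[m[k] for k in("fx","fy","cx","cy")])
    print(n,np.round(m["extrinsics"],3).tolist(),[m[k] for k in("fx","fy","cx","cy")])
E
```

```text
pics
{'clock': 0.0, 'joints': array([1.08940810e+00, 2.59225870e-01, 2.07679495e-02, 1.33368436e+00,
       2.86840307e-05, 1.41819753e+00]), 'joint_vel': array([ 1.25771849e-04,  1.60373800e-03,  8.46056652e-04, -3.70470111e-04,
        4.44799957e-04,  7.45204743e-05]), 'joint_efforts': array([ 1.58551240e-03, -5.55638123e+01,  3.44535613e+01,  1.37615710e-02,
       -2.54163997e-04,  2.43932362e-05]), 'tcp_pos': array([177.43952066, 520.25564075, 192.25033208]), 'orientation': array([[-9.46433845e-01,  3.22897130e-01, -6.48612633e-04],
       [ 3.22897697e-01,  9.46433138e-01, -1.17970590e-03],
       [ 2.32944839e-04, -1.32594912e-03, -9.99999094e-01]]), 'contact_force': array([ 0.8373653 ,  1.33863655, -0.44200018]), 'ft_torque': array([-0.04177726,  0.00590679,  0.00326563]), 'grip_force': 0.0, 'grip_width': 85.21563801862456}
scene [[-0.68, 0.496, -0.54, 1320.056], [0.733, 0.466, -0.496, 710.757], [0.006, -0.733, -0.68, 1093.175], [0.0, 0.0, 0.0, 1.0]] [467.194997725843, 467.194997725843, 279.3535313862506, 208.7097384667649]
side [[0.916, -0.289, 0.278, 158.712], [-0.401, -0.649, 0.646, -878.731], [-0.006, -0.704, -0.71, 1028.392], [0.0, 0.0, 0.0, 1.0]] [486.31613823028636, 486.31613823028636, 271.60751501174377, 202.19603066496904]
wrist [[0.323, 0.91, 0.261, 110.164], [0.947, -0.31, -0.09, 543.029], [-0.001, 0.276, -0.961, 374.087], [0.0, 0.0, 0.0, 1.0]] [339.66411980579375, 339.66411980579375, 281.66469612366035, 204.93510453594777]
```

Run:
```python
import cv2,numpy as np
a=cv2.imread("pics/scene0.png");b=cv2.imread("pics/side0.png")
cv2.imwrite("pics/both0.png",np.hstack([cv2.resize(a,(400,300)),cv2.resize(b,(400,300))]))
```

```text
(no output)
```

View pics/scene0.png

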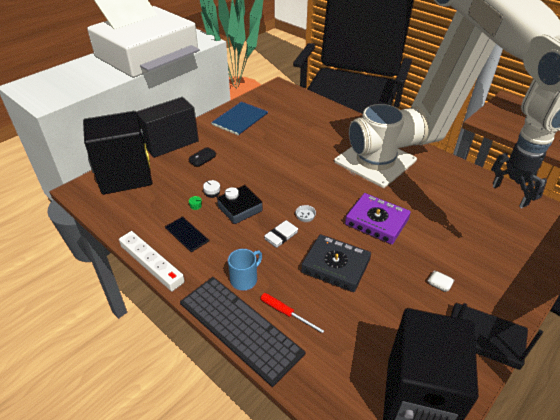

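View pics/side0.png

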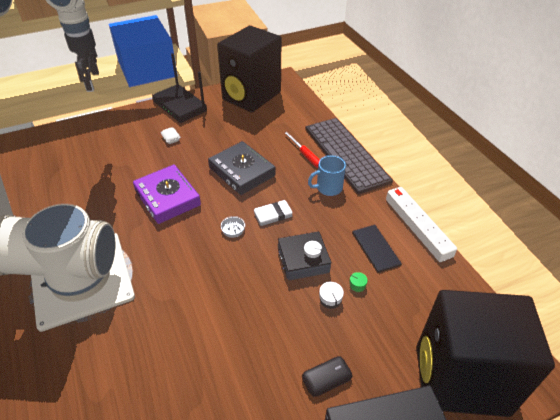

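The scene picture shows the dark controller at (337,262) and the mini PC at (239,205), with the knob on it at (232,193). In the side picture they are at (242,168), (304,255) and (313,249). The larger silver knob (side 331,294) and the green one (359,282) lie on the desk and are decoys.

```bash
cat > h.py <<'E'
import numpy as np, cv2
from cell import monitor, read_camera, camera_model, bot
def load(n): z=np.load(n); return z["p"],z["d"],z["E"],z["K"]
def snap(name,f):
    m=camera_model(name); p,d=read_camera(name); K=np.array([m[k] for k in("fx","fy","cx","cy")])
    np.savez(f,p=p,d=d,E=m["extrinsics"],K=K); return p,d,m["extrinsics"],K
def plane(uv,E,K,z):
    uv=np.atleast_2d(uv).astype(float)
    r=np.c_[(uv[:,0]-K[2])/K[0],(uv[:,1]-K[3])/K[1],np.ones(len(uv))]@E[:3,:3].T
    return E[:3,3]+r*((z-E[2,3])/r[:,2])[:,None]
def cloud(d,E,K):
    v,u=np.mgrid[:d.shape[0],:d.shape[1]]
    c=np.stack([(u-K[2])/K[0]*d,(v-K[3])/K[1]*d,d],-1)
    return c@E[:3,:3].T+E[:3,3]
def togo(target_xyz):
    s=monitor.read_state(); R=s["orientation"]; return R.T@(np.asarray(target_xyz)-s["tcp_pos"])
E
python3 - <<'E'
from h import *
for n,roiK,roiC,roiM in (("side",(295,235,328,262),(205,138,280,198),(270,230,335,285)),("scene",(220,182,245,202),(295,230,375,295),(210,180,270,225))):
    p,d,E,K=load(n+"0.npz"); P=cloud(d,E,K); hsv=cv2.cvtColor(p,cv2.COLOR_RGB2HSV)
    x0,y0,x1,y1=roiK; m=np.zeros(d.shape,bool); m[y0:y1,x0:x1]=True
    k=m&(hsv[...,2]>150)&(hsv[...,1]<60); v,u=np.nonzero(k); print(n,"knob px",u.mean(),v.mean(),len(u))
    kt=m&(P[...,2]>70)&(d>0); print(" knob cloud>70",P[kt].mean(0).round(1),kt.sum(), np.percentile(P[kt],[2,98],axis=0).round(1).tolist())
    x0,y0,x1,y1=roiC; m=np.zeros(d.shape,bool); m[y0:y1,x0:x1]=True
    c=m&(abs(P[...,2]-45)<5); r=cv2.minAreaRect(P[c][:,:2].astype(np.float32)); print(" ctrl",r,np.median(P[c][:,2]))
    b=m&(hsv[...,1]>90)&(hsv[...,2]>120)&(hsv[...,0]>12)&(hsv[...,0]<35)&(P[...,2]>43); v,u=np.nonzero(b)
    print(" brass",len(u),u.mean() if len(u) else 0,v.mean() if len(u) else 0); 
    if len(u): print(plane((u.mean(),v.mean()),E,K,58).round(1),P[b].max(0).round(1),P[b].mean(0).round(1))
    x0,y0,x1,y1=roiM; m=np.zeros(d.shape,bool); m[y0:y1,x0:x1]=True
    c=m&(abs(P[...,2]-49)<4); print(" mini",cv2.minAreaRect(P[c][:,:2].astype(np.float32)))
E
```

```text
side knob px 312.4130434782609 247.95217391304348 230
 knob cloud>70 [ 559.5 -204.1   75.8] 206 [[540.2, -223.4, 70.5], [580.4, -182.5, 80.1]]
 ctrl ((525.9561157226562, 213.98568725585938), (141.32699584960938, 175.2976531982422), 15.833541870117188) 44.54486097985318
 brass 9 242.33333333333334 156.88888888888889
[[535.3 221.8  58. ]] [546.2 246.2  65.6] [535.4 222.1  57.8]
 mini ((547.717041015625, -180.07257080078125), (113.64017486572266, 114.90070343017578), 79.10934448242188)
scene knob px 231.35 192.5 120
 knob cloud>70 [ 564.4 -199.8   78.2] 112 [[542.0, -220.5, 71.2], [583.0, -180.5, 83.6]]
 ctrl ((529.1014404296875, 215.73435974121094), (144.48910522460938, 170.72000122070312), 16.693767547607422) 46.80369266127127
 brass 14 335.14285714285717 257.7142857142857
[[541.5 218.8  58. ]] [1320.1  710.8 1093.2] [646.4 285.5 208.1]
 mini ((550.1927490234375, -180.928955078125), (114.54199981689453, 118.45760345458984), 80.06353759765625)
```

```bash
python3 -c "
from h import *
print(togo((549,215,192)).round(1))"
```

```text
[-450.2 -169.     0.5]
```

```bash
python3 -m jog '-45 -17 0 0 85; -90 -34 0 0 85; -135 -51 0 0 85; -180 -68 0 0 85; -225 -85 0 0 85; -270 -102 0 0 85; -315 -118 15 0 85; -360 -135 40 0 85; -405 -152 65 0 85; -450 -169 90 0 85; -450 -169 107 0 85; -450 -169 107 0 85'
python3 - <<'E'
from h import *
import time
p,d,E,K=snap("wrist","w1.npz"); cv2.imwrite("pics/w1.png",p[:,:,::-1])
s=monitor.read_state(); print(s["clock"],s["tcp_pos"],s["joints"].round(3))
E
```

```text
clock: 1.35
tcp_pos: [548.4, 213.2, 82.3]
orientation: [[-0.945, 0.326, -0.006], [0.326, 0.945, -0.001], [0.005, -0.003, -1.0]]
contact_force: [-0.9, 0.6, -0.3]
grip_width: 84.8
grip_force: 0.0
1.4 [548.11482963 214.47737643  84.423887  ] [ 0.23   0.376 -0.088  1.111  0.     0.561]
```

View pics/w1.png

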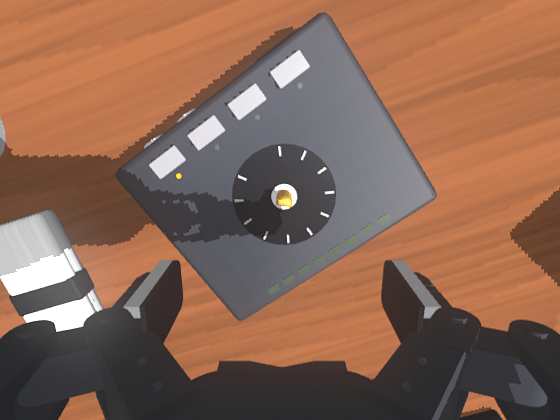

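The shaft stands at (285,198) in the middle of the dial plate. I'll enlarge it and take a closer one.

```bash
python3 -m jog '-6 0 15 0 85; -6 0 20 0 85; -6 0 20 0 85'
python3 - <<'E'
from h import *
s=monitor.read_state(); print(s["tcp_pos"])
p,d,E,K=snap("wrist","w2.npz")
a=cv2.resize(load("w1.npz")[0][168:228,255:315],(400,400),interpolation=cv2.INTER_NEAREST)
g=p[160:240,245:325]; b=cv2.resize(g,(400,400),interpolation=cv2.INTER_NEAREST)
cv2.imwrite("pics/z2.png",np.hstack([a,b])[:,:,::-1])
hsv=cv2.cvtColor(p,cv2.COLOR_RGB2HSV); P=cloud(d,E,K)
m=np.zeros(d.shape,bool);m[150:250,235:335]=True
t=m&(P[...,2]>62); v,u=np.nonzero(t); print(len(u),u.mean(),v.mean(),P[t].mean(0),P[t].min(0),P[t].max(0))
E
```

```text
clock: 1.7
tcp_pos: [553.7, 214.2, 66.4]
orientation: [[-0.947, 0.322, -0.0], [0.322, 0.947, 0.0], [0.0, -0.0, -1.0]]
contact_force: [-0.0, -0.1, 0.8]
grip_width: 85.5
grip_force: 0.0
[553.7050454  214.22269112  66.40429606]
223 279.68609865470853 199.36322869955157 [524.45945828 222.66621362  97.77022921] [486.32987819 214.43161167  62.19668819] [538.05075963 236.68383077 248.18409506]
```

View pics/z2.png

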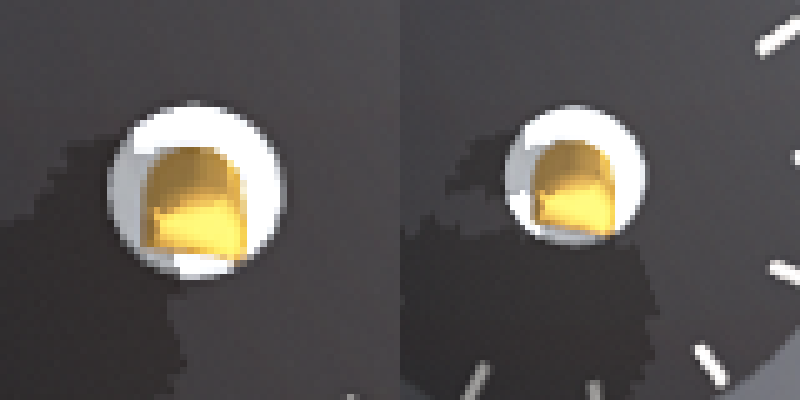

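The flat faces image-down in both crops. Its edge runs from about (273,204) to (287,207) in w2, sloping about 11°, and the white ring is centred near (280,195).

Run:
```python
from h import *
# keys/case axis for reference, ring centre, flat edge
for f,c in (("w1.npz",(285,198)),("w2.npz",(280,195))):
    p,d,E,K=load(f); hsv=cv2.cvtColor(p,cv2.COLOR_RGB2HSV); P=cloud(d,E,K)
    m=np.zeros(d.shape,bool); m[c[1]-20:c[1]+20,c[0]-20:c[0]+20]=True
    y=m&(hsv[...,1]>100)&(hsv[...,0]<40)&(hsv[...,2]>90)
    vv,uu=np.nonzero(y); print(f,len(uu),uu.min(),uu.max(),vv.min(),vv.max())
    ring=m&(y|((hsv[...,2]>120)&(hsv[...,1]<60))); 
    cn=max(cv2.findContours(ring.astype(np.uint8),cv2.RETR_EXTERNAL,cv2.CHAIN_APPROX_NONE)[0],key=cv2.contourArea)
    e=cv2.fitEllipse(cv2.convexHull(cn)); print(" ring",np.round(e[0],2),np.round(e[1],1),[plane(e[0],E,K,z)[0].round(1).tolist() for z in (45,47)])
    S=(p[...,0].astype(float)-p[...,2])  # yellow-ness for subpixel edge
    pts=[]
    for u in range(uu.min(),uu.max()+1):
        col=S[:,u]; v0=vv[uu==u].max()-2; ref=col[v0-1:v0+1].mean(); 
        for v in range(v0,v0+8):
            if col[v+1]<ref/2<=col[v]: pts.append((u,v+(col[v]-ref/2)/(col[v]-col[v+1]))); break
    print(np.round(pts,1).tolist())
    q=np.array(pts[3:-2]); W=plane(q,E,K,65)
    vx,vy,x0,y0=cv2.fitLine(W[:,:2].astype(np.float32),cv2.DIST_HUBER,0,.01,.01).ravel()
    n=np.array([vy,-vx]); n*=np.sign(n[0]); print(" flat normal deg",np.degrees(np.arctan2(n[1],n[0])), "mid",x0,y0,"axis",np.array([x0,y0])-2*n)
    t=m&(P[...,2]>38)&(P[...,2]<55); 
    big=(abs(P[...,2]-45)<4)&(d>0); lab=cv2.connectedComponents(big.astype(np.uint8))[1]; L=lab==lab[c[1]-25,c[0]]
    print(" case",cv2.minAreaRect(P[L][:,:2].astype(np.float32)),np.median(P[L][:,2]))
```

```text
w1.npz 211 277 291 190 206
 ring [283.95 196.07] [25.9 26.1] [[535.0, 219.0, 45.0], [534.5, 219.2, 47.0]]
[[277.0, 204.8], [278.0, 204.8], [279.0, 204.8], [280.0, 205.0], [281.0, 205.3], [282.0, 205.3], [283.0, 205.5], [284.0, 205.6], [285.0, 205.7], [286.0, 205.7], [287.0, 206.1], [288.0, 206.4], [289.0, 206.6], [290.0, 206.8], [291.0, 206.1]]
 flat normal deg -28.402376 mid 536.0276 218.93506 axis [534.2683  219.88638]
 case ((526.2359619140625, 216.77496337890625), (139.14549255371094, 169.28692626953125), 16.389890670776367) 45.749186267641505
w2.npz 256 272 287 188 206
 ring [279.49 194.83] [27.7 28.4] [[535.0, 218.9, 45.0], [534.5, 219.0, 47.0]]
[[272.0, 204.4], [273.0, 204.4], [274.0, 204.3], [275.0, 204.6], [276.0, 204.8], [277.0, 204.9], [278.0, 205.3], [279.0, 205.5], [280.0, 205.5], [281.0, 205.7], [282.0, 206.0], [283.0, 206.3], [284.0, 206.5], [285.0, 206.6], [286.0, 206.7], [287.0, 206.1]]
 flat normal deg -30.795942 mid 536.1856 218.92764 axis [534.4676  219.95161]
 case ((526.1941528320312, 216.72592163085938), (138.973388671875, 169.39112854003906), 16.382652282714844) 45.76130786593464
```

```bash
python3 -c "
from h import *
p,d,E,K=load('scene0.npz'); print(plane((243,268),E,K,50))
print(togo((570,-205,110)).round(1))"
```

```text
[[748.58107176  45.02155821  50.        ]]
[-150.1 -391.8  -43.3]
```

```bash
python3 -m jog '0 0 -44 0 85; -17 -45 -44 0 85; -34 -90 -44 0 85; -51 -135 -44 0 85; -68 -180 -44 0 85; -86 -225 -44 0 85; -103 -270 -44 0 85; -120 -315 -44 0 85; -137 -358 -44 0 85; -150 -392 -44 0 85; -150 -392 -44 0 85; -150 -392 -44 0 85' 40
python3 - <<'E'
from h import *
p,d,E,K=snap("wrist","k1.npz"); cv2.imwrite("pics/k1.png",p[:,:,::-1])
s=monitor.read_state(); print(s["clock"],s["tcp_pos"],s["joints"].round(3))
E
```

```text
clock: 2.95
tcp_pos: [569.9, -206.4, 110.7]
orientation: [[-0.946, 0.324, 0.001], [0.324, 0.946, -0.0], [-0.001, 0.0, -1.0]]
contact_force: [-0.3, 0.1, -0.7]
grip_width: 85.1
grip_force: 0.0
3.0 [ 569.97544468 -205.48029565  110.63523594] [-0.485  0.386 -0.003  1.182  0.    -0.156]
```

View pics/k1.png

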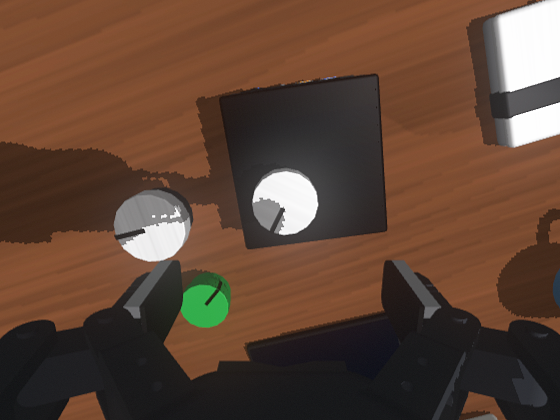

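The knob's top is centred near (286,202) on the lid. Its pointer line runs from about (283,209) to (274,232).

```bash
cat > knob.py <<'E'
from h import *
def knob(f,c,z,r=42):
    p,d,E,K=load(f); P=cloud(d,E,K); hsv=cv2.cvtColor(p,cv2.COLOR_RGB2HSV)
    m=np.zeros(d.shape,np.uint8); cv2.circle(m,c,r,1,-1)
    w=((m>0)&(p.min(-1)>95)&(hsv[...,1]<60)).astype(np.uint8)
    cn=max(cv2.findContours(w,cv2.RETR_EXTERNAL,cv2.CHAIN_APPROX_NONE)[0],key=cv2.contourArea)
    h=cv2.convexHull(cn); e=cv2.fitEllipse(h); ctr=plane(e[0],E,K,z)[0]
    W=plane(h[:,0],E,K,z); mc=cv2.minEnclosingCircle(W[:,:2].astype(np.float32))
    top=np.zeros(d.shape,np.uint8); cv2.ellipse(top,(e[0],(e[1][0]*.86,e[1][1]*.86),e[2]),1,-1)
    b=(top>0)&(p.max(-1)<60); lab,st=cv2.connectedComponentsWithStats(b.astype(np.uint8))[1:3]
    i=1+st[1:,4].argmax(); v,u=np.nonzero(lab==i); Q=plane(np.c_[u,v],E,K,z)[:,:2]
    vx,vy,x0,y0=cv2.fitLine(Q.astype(np.float32),cv2.DIST_HUBER,0,.01,.01).ravel()
    n=np.array([vx,vy]); n*=np.sign(n@(Q.mean(0)-ctr[:2]))
    print("ell",np.round(e[0],1),np.round(e[1],1),"ctr",ctr.round(1),"circ",np.round(mc[0],1),round(mc[1],1),"line px",len(u),"deg",np.degrees(np.arctan2(n[1],n[0])).round(1), "offset of axis from line",round(float(np.cross(n,ctr[:2]-[x0,y0])),2),"bbox",u.min(),u.max(),v.min(),v.max())
    return ctr
E
python3 -W ignore - <<'E'
from knob import *
c=knob("k1.npz",(286,202),77)
p,d,E,K=load("k1.npz"); print(np.degrees(np.arctan2(.324,-.946)))
print("togo",togo((c[0],c[1],110)).round(1))
P=cloud(d,E,K); print(np.median(P[195:205,292:305].reshape(-1,3),0))
cv2.imwrite("pics/kz.png",cv2.resize(p[160:245,244:329],(510,510),interpolation=0)[:,:,::-1])
E
```

```text
ell [284.9 201.4] [66.1 66.7] ctr [ 559.5 -200.9   77. ] circ [ 560.2 -201. ] 22.9 line px 2 deg -62.4 offset of axis from line -7.52 bbox 274 275 227 228
161.09393900278351
togo [11.4  1.   0.6]
[ 560.9116548  -192.27718528   77.67425182]
```

View pics/kz.png

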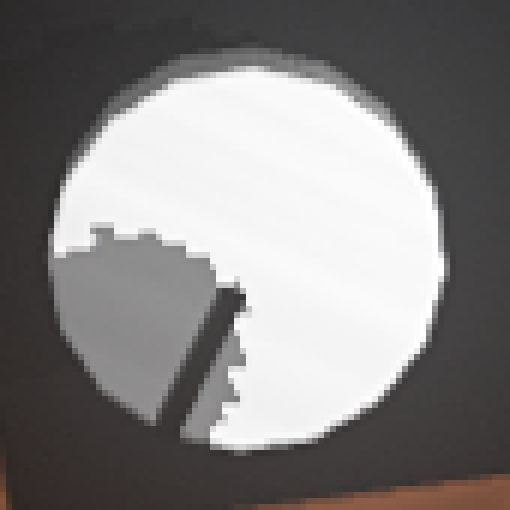

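The zoom shows the line clearly, from crop (232,290) to (170,428). The disc's centre is at crop (248,259), which is pixel (285.3,203.2).

```bash
sed -i 's/p.max(-1)<60/p.max(-1)<90/; s/p.min(-1)>95/p.min(-1)>112/' knob.py; python3 -W ignore - <<'E'
from knob import *
c=knob("k1.npz",(285,203),77)
p,d,E,K=load("k1.npz")
W=plane([(282.7,208.3),(272.3,231.3),(285.3,203.2)],E,K,77); t=W[1]-W[0]; print(np.degrees(np.arctan2(t[1],t[0])),W[2])
print("togo",togo((W[2][0],W[2][1],49)).round(1))
E
```

```text
ell [285.1 201.7] [65.1 66.1] ctr [ 559.7 -200.8   77. ] circ [ 560.4 -200.8] 22.5 line px 92 deg -44.5 offset of axis from line -0.36 bbox 272 284 208 228
-42.28333244813379 [ 560.77646099 -201.00890724   77.        ]
togo [10.2  1.2 61.6]
```

```bash
python3 -m jog '10 1 0 0 85; 10 1 30 0 85; 10 1 50 0 85; 10 1 60 0 85; 10 1 60 0 85; 10 1 60 0 30; 10 1 60 0 30; 10 1 60 0 30; 10 1 60 0 30; 10 1 60 0 30; 10 1 60 0 30; 10 1 60 0 30' 60
python3 -c "
from h import *
s=monitor.read_state(); print(s['clock'],s['tcp_pos'],s['grip_width'],s['grip_force'],s['contact_force'])"
```

```text
clock: 4.2
tcp_pos: [560.8, -202.0, 49.9]
orientation: [[-0.946, 0.323, -0.0], [0.323, 0.946, 0.0], [0.0, -0.0, -1.0]]
contact_force: [0.7, 0.6, 0.2]
grip_width: 30.3
grip_force: 0.0
4.2 [ 560.83240947 -201.96327072   49.88883653] 30.278329532514803 0.0 [0.71333687 0.58234064 0.15454235]
```

Run:
```python
from h import *
p,d,E,K=snap("wrist","k2.npz"); q,*_=snap("side","s2.npz")
cv2.imwrite("pics/k2.png",np.hstack([cv2.resize(p[:,100:480],(380,420)),cv2.resize(q[200:320,240:360],(420,420))])[:,:,::-1])
```

```text
(no output)
```

View pics/k2.png

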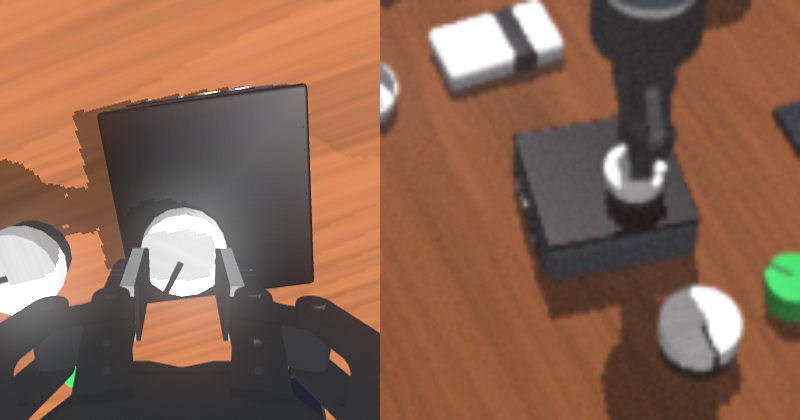

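```bash
python3 -W ignore - <<'E'
from knob import *
c=knob("k2.npz",(284,252),77,58)
p,d,E,K=load("k2.npz"); P=cloud(d,E,K)
for uv in [(284,235),(260,260),(300,270),(228,270),(337,270),(284,300),(284,340),(235,255),(330,255)]: print(uv,P[uv[1],uv[0]].round(1))
print("top corners",plane([(284,209)],E,K,77),plane([(284,297)],E,K,77),plane([(242,252)],E,K,77),plane([(327,252)],E,K,77),"side view before/after")
s=monitor.read_state();print(s["tcp_pos"],s["grip_width"],s["grip_force"],s["clock"])
for f in("side0.npz","s2.npz"):
    p,d,E,K=load(f);P=cloud(d,E,K); m=np.zeros(d.shape,bool);m[200:320,240:360]=True
    L=m&(abs(P[...,2]-49)<4); print(cv2.minAreaRect(P[L][:,:2].astype(np.float32)))
E
```

```text
ell [285.2 252.8] [ 89.1 115.2] ctr [ 559.3 -199.9   77. ] circ [ 562.3 -201.6] 28.3 line px 107 deg -23.3 offset of axis from line 19.78 bbox 240 248 249 279
(284, 235) [ 549.9 -197.4   78. ]
(260, 260) [ 558.4 -212.7   78.4]
(300, 270) [ 570.7 -195.9   76.6]
(228, 270) [ 542.7 -217.5  115.4]
(337, 270) [ 556.3 -178.6  114.7]
(284, 300) [ 6.291e+02 -2.236e+02  2.000e-01]
(284, 340) [ 662.3 -234.9    1.7]
(235, 255) [ 543.2 -216.9  101.1]
(330, 255) [ 555.8 -179.4  101.5]
top corners [[ 537.7389131  -193.25238828   77.        ]] [[ 582.42878927 -208.39854286   77.        ]] [[ 552.01964926 -219.96624049   77.        ]] [[ 565.56285228 -180.28449704   77.        ]] side view before/after
[ 560.7959837  -201.95089025   49.85187626] 29.89310711996807 0.0 4.3
((547.717041015625, -180.07257080078125), (113.64017486572266, 114.90070343017578), 79.10934448242188)
((548.2855834960938, -180.56674194335938), (112.61201477050781, 115.07588195800781), 79.3903579711914)
```

```bash
python3 -W ignore - <<'E'
from h import *
for f,tz in(("wrist0.npz",192.9),("k1.npz",110.6),("k2.npz",49.9)):
    p,d,E,K=load(f);P=cloud(d,E,K)
    m=(d>20)&(d<175); v,u=np.nonzero(m); z=P[m][:,2]-tz; i=np.argsort(z)[:400]
    print(f,"lowest rel TCP z",np.percentile(z,[0.1,1,5]).round(1), "px",u[i].min(),u[i].max(),v[i].min(),v[i].max())
    print(" col profile u=235",[(r,P[r,235].round(0).tolist(),d[r,235].round()) for r in range(240,300,10)])
p,d,E,K=load("s2.npz");P=cloud(d,E,K)
for r in range(200,262,5): print(r,[P[r,u].round(0).tolist() for u in (308,314,320)])
E
```

```text
wrist0.npz lowest rel TCP z [52.6 57.6 70.2] px 158 405 260 308
 col profile u=235 [(240, [235.0, 442.0, -1.0], np.float32(403.0)), (250, [246.0, 438.0, 1.0], np.float32(403.0)), (260, [259.0, 433.0, 0.0], np.float32(408.0)), (270, [271.0, 428.0, 0.0], np.float32(411.0)), (280, [283.0, 424.0, 1.0], np.float32(415.0)), (290, [296.0, 418.0, 0.0], np.float32(419.0))]
k1.npz lowest rel TCP z [53.1 58.3 70.8] px 160 403 260 308
 col profile u=235 [(240, [600.0, -262.0, 1.0], np.float32(312.0)), (250, [609.0, -266.0, 1.0], np.float32(316.0)), (260, [619.0, -269.0, 1.0], np.float32(318.0)), (270, [628.0, -273.0, 1.0], np.float32(321.0)), (280, [638.0, -277.0, 1.0], np.float32(324.0)), (290, [648.0, -281.0, 1.0], np.float32(327.0))]
k2.npz lowest rel TCP z [-1.8 -0.6 26.7] px 263 407 83 104
 col profile u=235 [(240, [554.0, -228.0, 49.0], np.float32(196.0)), (250, [543.0, -217.0, 97.0], np.float32(146.0)), (260, [543.0, -216.0, 107.0], np.float32(136.0)), (270, [543.0, -215.0, 116.0], np.float32(127.0)), (280, [544.0, -214.0, 123.0], np.float32(121.0)), (290, [546.0, -214.0, 127.0], np.float
[... 301 characters left out ...]
0, -239.0, 236.0]]
220 [[539.0, -209.0, 196.0], [540.0, -234.0, 221.0], [553.0, -238.0, 218.0]]
225 [[537.0, -214.0, 185.0], [540.0, -235.0, 204.0], [553.0, -240.0, 204.0]]
230 [[538.0, -214.0, 166.0], [541.0, -237.0, 188.0], [566.0, -222.0, 161.0]]
235 [[556.0, -183.0, 107.0], [549.0, -224.0, 154.0], [545.0, -257.0, 191.0]]
240 [[556.0, -185.0, 89.0], [529.0, -260.0, 184.0], [542.0, -264.0, 181.0]]
245 [[555.0, -189.0, 75.0], [540.0, -243.0, 142.0], [551.0, -252.0, 147.0]]
250 [[546.0, -206.0, 79.0], [551.0, -226.0, 99.0], [574.0, -217.0, 77.0]]
255 [[543.0, -214.0, 70.0], [555.0, -223.0, 73.0], [579.0, -212.0, 49.0]]
260 [[543.0, -215.0, 50.0], [557.0, -221.0, 50.0], [571.0, -227.0, 50.0]]
```

The crops show the knob unmoved, with the fingers above it. Depth from both cameras puts the real fingertips about 47 mm above the reported TCP, so the fingers closed over the top of the knob. I'll open, go down in checked steps, and grip again.

```bash
python3 -m jog '0 0 0 0 85; 0 0 0 0 85; 0 0 0 0 85; 0 0 0 0 85; 0 0 0 0 85; 0 0 0 0 85;  0 0 15 0 85; 0 0 25 0 85; 0 0 30 0 85; 0 0 30 0 85'
python3 - <<'E'
from h import *
p,d,E,K=snap("wrist","k3.npz"); s=monitor.read_state(); tz=s["tcp_pos"][2]; P=cloud(d,E,K); R=s["orientation"]
print(s["clock"],s["tcp_pos"],s["grip_width"],s["contact_force"])
m=(d>20)&(d<175); Q=(P[m]-s["tcp_pos"])@R; v,u=np.nonzero(m)
for sel,n in ((u<280,"L"),(u>=280,"R")):
    q=Q[sel]; q=q[np.argsort(-q[:,2])][:200]; print(n,np.percentile(q,[2,50,98],axis=0).round(1).tolist())
E
```

```text
clock: 5.3
tcp_pos: [560.4, -201.7, 19.1]
orientation: [[-0.946, 0.323, -0.001], [0.323, 0.946, 0.001], [0.002, 0.0, -1.0]]
contact_force: [0.1, 0.2, -0.3]
grip_width: 85.0
grip_force: 0.0
5.35 [ 560.68742518 -201.83042191   19.64245666] 84.93280109958731 [-1.33601854 -0.36079133 -0.17699977]
L [[71.6, -31.5, -15.9], [74.3, -18.0, -13.9], [76.8, -2.0, -6.9]]
R [[76.6, -0.1, -14.1], [80.0, 25.0, -13.2], [83.2, 48.2, -6.9]]
```

```bash
python3 -m jog '0 0 6 0 85; 0 0 12 0 85; 0 0 12 0 85; 0 0 12 0 30; 0 0 12 0 30; 0 0 12 0 30; 0 0 12 0 30; 0 0 12 0 30; 0 0 12 0 30; 0 0 12 0 30' 60
python3 - <<'E'
from h import *
p,d,E,K=snap("wrist","k4.npz"); q,*_=snap("side","s4.npz")
cv2.imwrite("pics/k4.png",np.hstack([p[:,100:480],cv2.resize(q[200:320,240:360],(420,420))])[:,:,::-1])
E
```

```text
clock: 6.35
tcp_pos: [561.5, -202.2, 9.0]
orientation: [[-0.946, 0.323, 0.002], [0.323, 0.946, -0.001], [-0.002, -0.0, -1.0]]
contact_force: [-0.6, 0.1, 7.5]
grip_width: 42.3
grip_force: 64.4
```

View pics/k4.png

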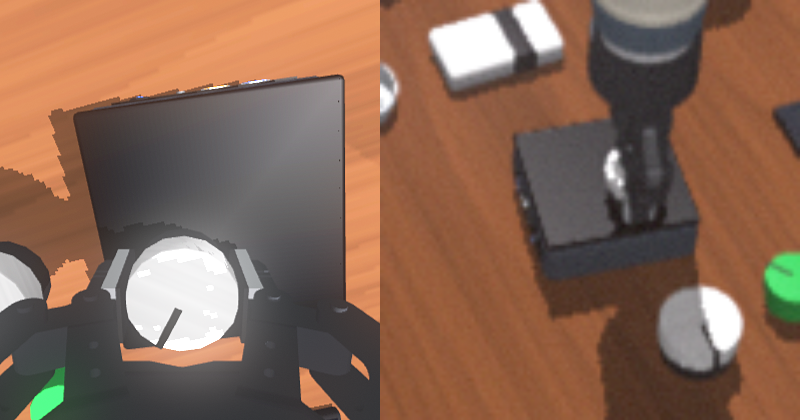

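The knob sits between the pads and was not disturbed: its centre is at about (183,293) in the left crop, and the pointer runs from (180,310) to (160,347). I'll lift it and measure how it sits in the hand.

```bash
python3 -m jog '0 0 -20 0 30; 0 0 -45 0 30; 0 0 -60 0 30; 0 0 -60 0 30; 0 0 -60 0 30'
python3 -W ignore - <<'E'
from knob import *
p,d,E,K=snap("wrist","k5.npz"); s=monitor.read_state(); R=s["orientation"]; t=s["tcp_pos"]
print(s["clock"],t,s["grip_width"],s["grip_force"],s["contact_force"])
P=cloud(d,E,K); print("centre pt",P[280,283],P[300,300],P[270,270]); z=np.median(P[270:300,270:300,2])
c=knob("k5.npz",(283,293),z,66); print("rel tool",(R.T@(c-t)).round(1))
m=np.zeros(d.shape,np.uint8); cv2.circle(m,(283,293),66,1,-1); m=(m>0)&(abs(P[...,2]-z)<2.5); q=P[m]; A=np.c_[q[:,:2]-q[:,:2].mean(0),np.ones(len(q))]; print("tilt",np.linalg.lstsq(A,q[:,2],rcond=None)[0].round(3),cv2.minAreaRect(q[:,:2].astype(np.float32)))
cv2.imwrite("pics/k5.png",cv2.resize(p[210:370,190:370],(720,600),interpolation=0)[:,:,::-1])
E
```

```text
clock: 6.95
tcp_pos: [560.7, -201.9, 67.5]
orientation: [[-0.946, 0.323, 0.0], [0.323, 0.946, -0.0], [-0.0, -0.0, -1.0]]
contact_force: [0.3, 0.1, -0.6]
grip_width: 41.7
grip_force: 60.9
7.0 [ 560.38779295 -201.68213983   66.97386741] 42.35456811788716 60.90991973876953 [-0.44472258  0.70762514 -1.91792496]
centre pt [ 551.78178781 -198.6378686   135.78564933] [ 562.02002827 -195.30686074  135.4363072 ] [ 546.3623731  -201.84654919  135.79832807]
ell [281.9 293.5] [114.3 115.2] ctr [ 556.7 -200.7  136.3] circ [ 557.7 -201. ] 24.1 line px 90 deg -35.0 offset of axis from line 1.36 bbox 260 274 321 340
rel tool [  3.9  -0.3 -69.3]
tilt [ 5.00000e-03 -2.00000e-03  1.36279e+02] ((560.1390380859375, -200.73561096191406), (46.38731002807617, 44.111167907714844), 75.04881286621094)
```

View pics/k5.png

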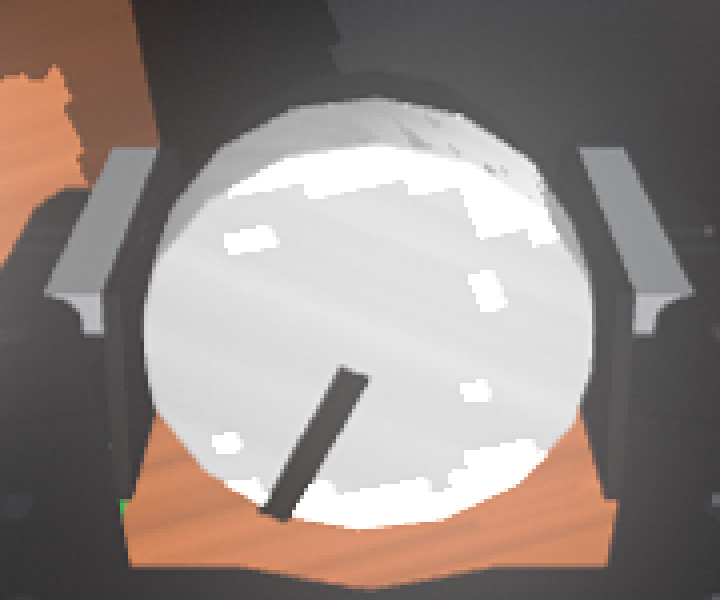

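The knob is held level. Its pointer runs from pixel (278.3,308.7) to (259.3,348.1), and its top disc is centred near (282.3,299.7).

```bash
python3 -W ignore - <<'E'
from h import *
p,d,E,K=load("k5.npz"); s=monitor.read_state(); R=s["orientation"]; t=s["tcp_pos"]
W=plane([(278.25,308.7),(259.25,348.1),(282.3,299.7),(282,248.5),(282,350.8)],E,K,136); v=W[1]-W[0]; v0=W[1]-W[2]
print("deg",np.degrees(np.arctan2(v[1],v[0])),np.degrees(np.arctan2(v0[1],v0[0])))
print(W.round(1)); mid=(W[3]+W[4])/2; print("c",W[2],"mid",mid,np.linalg.norm(W[3]-W[4]),"rel",(R.T@(W[2]-t)).round(1),(R.T@(mid-t)).round(1))
# segment line from dark, low-saturation pixels inside quad
g=p.max(-1).astype(int); m=np.zeros(g.shape,np.uint8); cv2.line(m,(278,309),(260,346),1,13); b=(m>0)&(g<130); u,vv=np.nonzero(b)[::-1]
Q=plane(np.c_[u,vv],E,K,136)[:,:2].astype(np.float32); (cx,cy),(w,h),a=cv2.minAreaRect(Q); l=cv2.fitLine(Q,cv2.DIST_HUBER,0,.01,.01).ravel(); print(len(u),w,h,a,"fit deg",np.degrees(np.arctan(l[1]/l[0])))
# knob when on lid, wrist, compare
print("target tcp for axis (534.4,219.7):")
E
```

```text
deg -41.88431146470588 -41.63816132721025
[[ 562.6 -204.2  136. ]
 [ 576.9 -217.1  136. ]
 [ 559.4 -201.5  136. ]
 [ 539.6 -194.9  136. ]
 [ 581.  -209.   136. ]]
c [ 559.40171798 -201.50634036  136.        ] mid [ 560.31789908 -201.93795345  136.        ] 43.73231516896313 rel [  1.1  -0.1 -69. ] [  0.1  -0.3 -69. ]
324 2.986346483230591 18.863126754760742 45.982887268066406 fit deg -43.866196
target tcp for axis (534.4,219.7):
```

Held knob measures −43°, shaft flat about −30°, so I turn −0.227 rad about tool z and carry it over to the shaft.

```bash
python3 -m jog '16 40 0 -0.05 30; 33 80 0 -0.1 30; 50 120 0 -0.15 30; 67 162 0 -0.2 30; 83 202 0 -0.227 30; 99 241 0 -0.227 30; 116 281 0 -0.227 30; 132 321 0 -0.227 30; 148 360 0 -0.227 30; 160.6 390.4 0 -0.227 30; 160.6 390.4 18 -0.227 30; 160.6 390.4 32 -0.227 30'
python3 -m jog '0 0 0 0 30; 0 0 0 0 30; 0 0 0 0 30'
python3 - <<'E'
from h import *
for n in("side","scene"): p,d,E,K=snap(n,n+"6.npz"); P=cloud(d,E,K); globals()[n]=(p,d,E,K)
ts=[]
s=monitor.read_state(); print(s["clock"],s["tcp_pos"],s["orientation"][:,0],s["contact_force"])
a=cv2.resize(side[0][120:190,205:285],(400,350),interpolation=2); b=cv2.resize(scene[0][220:290,295:375],(400,350),interpolation=2)
cv2.imwrite("pics/v6.png",np.hstack([a,b])[:,:,::-1])
E
```

```text
clock: 8.2
tcp_pos: [533.9, 220.6, 34.0]
orientation: [[-0.995, 0.099, -0.002], [0.099, 0.995, -0.0], [0.002, -0.001, -1.0]]
contact_force: [0.2, 0.7, -0.9]
grip_width: 42.2
grip_force: 61.1
clock: 8.5
tcp_pos: [535.2, 219.2, 36.2]
orientation: [[-0.995, 0.102, 0.0], [0.102, 0.995, 0.0], [-0.0, 0.0, -1.0]]
contact_force: [-0.3, -0.5, -0.8]
grip_width: 42.4
grip_force: 61.1
8.6 [535.37303087 219.23120486  36.46527278] [-9.94764905e-01  1.02186032e-01 -8.93298078e-04] [ 0.7625334  -0.2123021  -0.54124094]
```

View pics/v6.png

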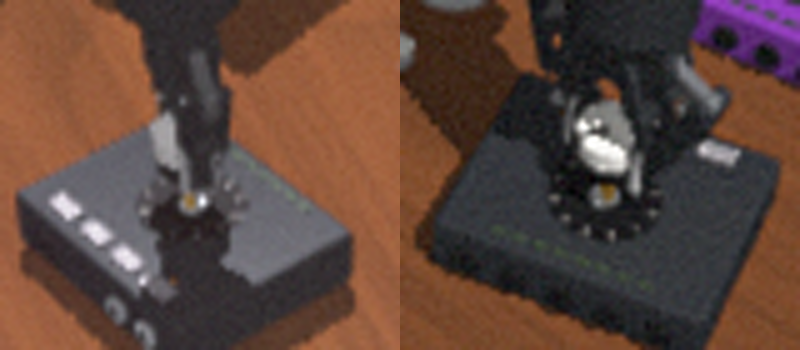

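The knob hangs directly above the brass shaft in both views: side crop (193,200), scene crop (605,195). Going down gently now.

```bash
python3 -m jog '0 0 6 0 30; 0 0 10 0 30; 0 0 12 0 30; 0 0 14 0 30; 0 0 15 0 30; 0 0 15 0 30'
```

```text
clock: 9.2
tcp_pos: [534.9, 219.4, 20.7]
orientation: [[-0.995, 0.102, -0.0], [0.102, 0.995, -0.0], [0.0, -0.0, -1.0]]
contact_force: [-0.3, 0.4, -1.4]
grip_width: 42.1
grip_force: 61.1
```

```bash
python3 -m jog '0 0 1 0 30; 0 0 2 0 30; 0 0 3 0 30; 0 0 3 0 30'
```

```text
clock: 9.6
tcp_pos: [534.9, 219.4, 17.8]
orientation: [[-0.995, 0.102, -0.0], [0.102, 0.995, -0.0], [0.0, -0.0, -1.0]]
contact_force: [0.3, -0.1, -1.9]
grip_width: 42.1
grip_force: 61.1
```

```bash
python3 -m jog '0 0 1 0 30; 0 0 2 0 30; 0 0 3 0 30; 0 0 4 0 30; 0 0 4 0 30'
```

```text
clock: 10.1
tcp_pos: [534.9, 219.4, 13.7]
orientation: [[-0.995, 0.102, -0.0], [0.102, 0.995, -0.0], [0.0, -0.0, -1.0]]
contact_force: [0.9, 0.1, -1.3]
grip_width: 42.3
grip_force: 61.1
```

```bash
python3 -m jog '0 0 1 0 30; 0 0 2 0 30; 0 0 2 0 30'
```

```text
clock: 10.4
tcp_pos: [534.9, 219.4, 11.8]
orientation: [[-0.995, 0.102, -0.0], [0.102, 0.995, -0.0], [0.0, -0.0, -1.0]]
contact_force: [-0.0, -0.4, -1.7]
grip_width: 42.5
grip_force: 61.1
```

```bash
python3 -m jog '0 0 1 0 30; 0 0 2 0 30; 0 0 2 0 30; 0 0 2 0 30'
```

```text
clock: 10.8
tcp_pos: [535.1, 219.4, 10.2]
orientation: [[-0.995, 0.102, 0.0], [0.102, 0.995, 0.0], [-0.0, 0.0, -1.0]]
contact_force: [-0.8, -0.2, 3.1]
grip_width: 42.6
grip_force: 61.1
```

```bash
python3 -m jog '0 0 1 0 30; 0 0 1 0 30; 0 0 1 0 30'
```

```text
clock: 11.1
tcp_pos: [535.0, 219.5, 9.0]
orientation: [[-0.995, 0.102, 0.0], [0.102, 0.995, 0.0], [-0.0, 0.0, -1.0]]
contact_force: [-1.1, 0.4, 3.9]
grip_width: 41.9
grip_force: 61.1
```

```bash
python3 -m jog '0 0 1 0 30; 0 0 1 0 30; 0 0 1 0 30'
```

```text
clock: 11.4
tcp_pos: [535.0, 219.5, 8.0]
orientation: [[-0.995, 0.102, 0.0], [0.102, 0.995, 0.0], [-0.0, 0.0, -1.0]]
contact_force: [-0.8, -0.4, 5.0]
grip_width: 42.1
grip_force: 61.1
```

```bash
python3 -m jog '0 0 1 0 30; 0 0 2 0 30; 0 0 2 0 30; 0 0 2 0 30'
```

```text
clock: 11.8
tcp_pos: [535.2, 219.5, 6.5]
orientation: [[-0.995, 0.102, 0.001], [0.102, 0.995, 0.0], [-0.001, 0.0, -1.0]]
contact_force: [-1.6, -0.8, 9.0]
grip_width: 42.0
grip_force: 62.0
```

```bash
python3 -m jog '0 0 0.5 0 30; 0 0 0.5 0 30; 0 0 0.5 0 30'
```

```text
clock: 12.1
tcp_pos: [535.2, 219.5, 6.4]
orientation: [[-0.995, 0.102, 0.001], [0.102, 0.995, 0.0], [-0.001, 0.0, -1.0]]
contact_force: [-3.2, -1.3, 13.0]
grip_width: 42.6
grip_force: 62.0
```

```bash
python3 -m jog '0 0 0 0 30; 0 0 0 0 30; 0 0 0 0 30'; python3 -W ignore - <<'E'
from h import *
p,d,E,K=snap("wrist","f.npz"); P=cloud(d,E,K)
m=np.zeros(d.shape,np.uint8); cv2.circle(m,(283,293),66,1,-1); z=np.median(P[270:300,270:300,2]); q=P[(m>0)&(abs(P[...,2]-z)<2.5)]
A=np.c_[q[:,:2]-q[:,:2].mean(0),np.ones(len(q))]; print("top z, tilt",z,np.linalg.lstsq(A,q[:,2],rcond=None)[0].round(3),cv2.minEnclosingCircle(q[:,:2].astype(np.float32)))
g=p.max(-1).astype(int); m=np.zeros(g.shape,np.uint8); cv2.line(m,(278,309),(260,346),1,13); b=(m>0)&(g<130); u,vv=np.nonzero(b)[::-1]
Q=plane(np.c_[u,vv],E,K,75)[:,:2].astype(np.float32); l=cv2.fitLine(Q,cv2.DIST_HUBER,0,.01,.01).ravel(); print(len(u),"pointer deg",np.degrees(np.arctan(l[1]/l[0])))
E
```

```text
clock: 12.4
tcp_pos: [535.2, 219.5, 6.4]
orientation: [[-0.995, 0.102, 0.001], [0.102, 0.995, 0.0], [-0.001, 0.0, -1.0]]
contact_force: [-3.8, -1.5, 14.1]
grip_width: 42.3
grip_force: 62.0
top z, tilt 75.28838024069762 [1.0000e-03 1.0000e-03 7.5233e+01] ((532.602783203125, 220.15652465820312), 25.09839630126953)
323 pointer deg -30.68393
```

The knob's top is at 75.3 mm (75 expected when pressed in), it is level, and the pointer is at −30.7° against the flat's −30°. The hold is steady at 14 N.

```bash
python3 -c "
from cell import bot
print(bot.close_job())"
```

```text
the job is handed in; nothing more can be done
None
```

The knob is fully home on the shaft with the flats aligned, and the gripper is still holding it with the switch pressed in at about 14 N; I handed the job in at about 12.5 s, but the hand-in gave no verdict.

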